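# Set the vial clamp to its gauge mark with the thumbwheel

## Robot

A 6-joint arm with a two-finger parallel gripper is mounted at the origin on the work surface. World frame = base frame: x ahead of the robot, y to its left, z up, the work surface at z = 0. Lengths are in m, angles in rad, forces in N, time in s.
With the tool pointing down it reaches from about 0.25 to 0.775 m from the base axis. Payload 4 kg.
Tool frame: the origin (TCP) lies on the centre line of the jaws, within the pads' length; the fingertips stand 22 mm ahead of it and the grasp point (between the pads) lies 3 mm ahead of it; z points along the fingers, y is the direction in which the jaws open and shut (so a half turn about z gives the same grasp; the last joint's range is limited). The gripper opens to 94 mm and grips with 3 to 60 N. Pads are 16 mm wide; open, the fingers measure 119 mm over their backs; the gripper's body (75 mm by 177 mm) begins 78 mm behind the grasp point.
Start: joints at [1.156, 0.087, 1.371, -0, 1.684, -0.103], TCP at [0.169, 0.523, 0.228] pointing down, gripper open.
Joint ranges: [-3.1, 3.1], [-0.76, 2.03], [0.27, 2.55], [-1.08, 4.22], [0.17, 2.65], [-2.57, 2.57]. Speed limits (rad/s): [2.79, 2.79, 3.14, 3.14, 3.14, 3.14].

## Interface

Orientations are given as [roll, pitch, yaw] about the fixed x, y, z axes, in that order (R = Rz(yaw) Ry(pitch) Rx(roll)).
In Python, from bench import robot gives the robot as it stands. The module is installed in compiled form; this text tells all that it offers.
- The arm moves only by the shell command python3 -m inch 'ROWS'. ROWS is JSON, a list of rows, each an object with "linear": the shift along the world's x, y, z scaled (see below), a list of three; "twist": the turn about the world's z scaled (see below); "gripper": the opening, from 0 (shut) to 1 (fully open). In form: [{"linear": [x, y, z], "twist": twist, "gripper": gripper}, ...]. A call has 1 to 10 rows; each row is the pose to reach, as a shift and turn from the pose commanded when the call began; what a row does not reach only later rows make up. The controller multiplies each number of a shift by 0.1 m and each number of a turn by 60 degrees. A row lasts 1/12 s, in which the tool goes at most 41.7 mm and 7.16 degrees, less where a joint would pass 70% of its speed; a pose out of reach is approached as far as the arm can. A call with a number of a shift or a turn outside -1 to 1 is refused whole. A call with a gripper value outside its range is refused whole. The fingers move at their own pace and stop on an object; the grip force is fixed at half the most. Time passes only in rows, so rows that repeat a pose let the fingers close. It gives the time, the measured TCP pose, the force and the opening at its end, in the units of the state.
- robot.get_obs(): the state, without advancing time (a new reading comes with each control period).
- robot.snapshot(name): name is "side" or "top" or "wrist"; returns a dict with "image" (420x560x3 uint8, red, green, blue), "depth" (420x560 float32, m along the optical axis (not along the pixel's ray), 0 where there is no reading), "mtx" (3x3 intrinsics, pixels), "rvec" (rotation vector, rad) and "tvec" (3), from world to camera coordinates, as OpenCV has them; the wrist camera has in their place "hand_eye" (4x4, takes a point from camera to tool coordinates, whose origin is the TCP and whose axes are the flange's). Camera axes: x right, y down, z forward; pixel columns grow to the right and rows downward; lengths in m; the calibration is good to about 2 mm. A picture is of the moment at which its call begins: read the wrist's pose just before it.
- robot.close_job(): hands the job in, once; it reports no verdict.
The state is a dict: "time": time; "joint_positions": joint angles; "qvel": joint speeds; "joint_torque": joint torques, N m; "tool_pos": TCP position; "ee_rot": TCP orientation; "wrist_force": force on the tool from outside, world axes, zero at the start; "wrist_torque": the same for the moment, N m; "width": finger opening in m.
Only numpy, scipy, OpenCV 4.12 (cv2) and the standard library are available. Lean on these libraries where they do the work, as an engineer would, in place of code of your own. Each camera call takes 0.05 s, during which the arm holds its last target.

## Task

Set the vial clamp: roll the top of its knurled wheel under a fingertip towards the jaws, stroke after stroke, until the sliding jaw has closed so far that its pointer stands in line with the gauge mark on the scale. Move the jaw only by the wheel, do not push the jaw or its bar, leave the mark where it is set and the things around the clamp where they stand, grip or lift nothing, and finish clear of everything.

Things in the scene. Friction and masses are not known exactly. Their poses are not given: they have to be found in the camera images.
- clamp: bench vial clamp, bolted down: aluminium base plate 310 x 130 x 12 mm (x -160 to +150, y +-65 mm); origin on the table, x along the clamp from the wheel to the jaws (mostly to the robot's left; place and yaw vary), z up. Fixed jaw: grey block 50 mm wide, face at x +110, top at z 62 mm. Scale rail with ticks along x at y -50, top at z 30 mm.
- wheel: dark steel knurled wheel, 60 mm diameter, 22 mm wide, upright on a level cross axle. Origin at its centre, at clamp x -90, y 0, z 48 mm; its y axis is the axle, its x and z turn with it. It stands between two grey cheeks (36 mm long, 5 mm thick, 14 to 19 mm either side of the wheel's middle, tops 18 mm below the wheel's top). It starts at its open stop and can turn 7.5 rad.
- wheel_top (a point): fixed point at the highest point of the wheel's rim, clamp x -90, y 0, z 78 mm. Rolling the rim here towards clamp +x closes the jaw, 10 mm per rad (30 mm of rim gives 10 mm of jaw); rolling back opens it. It takes about 1.5 to 2.5 N along the rim and stays where it is left; a press of 5 to 20 N with the tips of closed fingers drives it.
- jaw: sliding jaw: grey block 30 x 50 mm, top at clamp z 64 mm, with a pointer and a steel rack bar (8 x 6 mm, top at z 64 mm) that runs past the wheel at clamp y +28 mm. Origin at table height under the middle of its front face, axes as the clamp's. Front face at clamp x +20 mm at the start; it slides to clamp +x, up to 75 mm.
- pointer (a point): tip of the sliding jaw's pointer, a dark flat blade 4 mm wide that sticks out to clamp -y over the scale rail; the point is the middle of the blade's end, at clamp y -53, z 36 mm, 2 mm behind the jaw's front face. Axes as the clamp's.
- mark (a point): gauge mark: dark steel saddle 6 mm wide (along clamp x) astride the scale rail, between the jaws, with a 6 mm square post at its outer end up to clamp z 40 mm. The point is the middle of its width, at clamp y -53, z 36 mm, axes as the clamp's: pointer and mark coincide when the clamp is set. It starts 18 to 46 mm ahead of the pointer.
- vial: capped glass vial, 28 mm diameter, 50 mm high, standing loose on the table near the clamp, at least 55 mm clear of the wheel; origin under its centre. Bystander.
- cup: grey square printed cup 42 x 42 x 70 mm, standing loose on the table near the clamp, at least 55 mm clear of the wheel; origin under its centre. Bystander.
- block: black block 60 x 45 x 40 mm lying loose on the table near the clamp, at least 55 mm clear of the wheel; origin under its centre. Bystander.
- mug: white mug 76 mm diameter, 88 mm high, standing loose beyond the jaws' end of the clamp; origin under its centre. Bystander.

How it is judged:
By the outcome, as a careful person would: the job done as asked, in the order asked, and still so for the second after the job is handed in, with the robot touching nothing.
It also fails if it takes over 61 s, if anything falls off the work surface, if the arm or the gripper's body presses on something with over 40 N, if the wrist force passes 120 N, or if a joint passes its speed limit or range.

## Working session

There is one attempt and no reset: what is moved stays moved. The work goes in short steps, Python scripts to look and compute and a shell command to move; the robot and the scene stay as the last step left them, time stands still between calls to the robot, and variables do not carry over. Pictures are saved under pics/ and viewed, and the job is handed in when it is done.

```bash
mkdir -p pics; ls
python3 - <<'E'
from bench import robot
import cv2, numpy as np, pickle
print({k:np.round(v,3) for k,v in robot.get_obs().items()})
for n in ["top","side"]:
    s=robot.snapshot(n); pickle.dump(s,open(f"{n}0.pkl","wb"))
    cv2.imwrite(f"pics/{n}0.png",s["image"][:,:,::-1]); print(n,s["mtx"].round(1).tolist(),s["rvec"],s["tvec"])
E
```

```text
pics
{'time': np.float64(0.0), 'joint_positions': array([ 1.156,  0.088,  1.372,  0.   ,  1.684, -0.103]), 'qvel': array([-0.001, -0.001, -0.001, -0.   , -0.001, -0.001]), 'joint_torque': array([ 0.0000e+00, -3.4016e+01, -3.0243e+01,  7.2000e-02,  3.3000e-02,
       -0.0000e+00]), 'tool_pos': array([0.169, 0.523, 0.226]), 'ee_rot': array([-3.139, -0.   ,  2.83 ]), 'wrist_force': array([0.713, 0.514, 0.432]), 'wrist_torque': array([0.012, 0.035, 0.035]), 'width': np.float64(0.094)}
top [[387.9, 0.0, 281.7], [0.0, 387.9, 207.6], [0.0, 0.0, 1.0]] [ 1.98590444 -2.24410459  0.2326066 ] [0.15232025 0.57635217 0.82021126]
side [[456.7, 0.0, 277.7], [0.0, 456.7, 202.2], [0.0, 0.0, 1.0]] [ 2.0258932  -0.83346254  0.44061914] [-0.33296677  0.33694787  0.52578335]
```

View pics/top0.png

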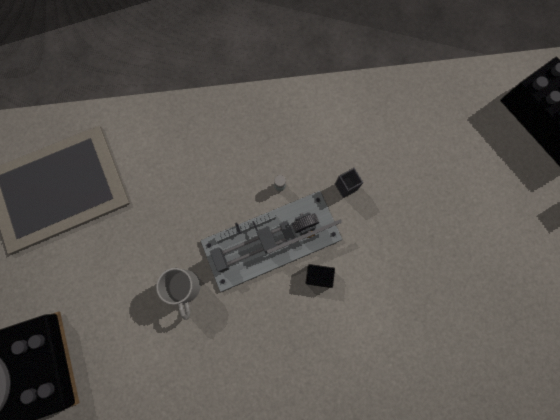

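View pics/side0.png

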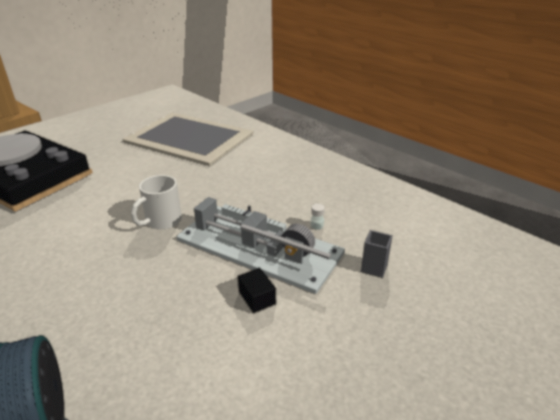

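Top: clamp at about (270,245), with the wheel at (305,222), jaws to the left, cup (348,180), vial (280,183), block (320,276) and mug (175,287). I'll zoom in and get the base plate's geometry.

```bash
cat > h.py <<'E'
import numpy as np, cv2, pickle
def load(n): return pickle.load(open(n,"rb"))
def RT(s): return cv2.Rodrigues(np.asarray(s["rvec"],float))[0], np.asarray(s["tvec"],float).reshape(3)
def ray(s,uv,z):
    R,t=RT(s); K=s["mtx"]; d=R.T@(np.linalg.inv(K)@np.array([uv[0],uv[1],1.])); c=-R.T@t
    return c+d*(z-c[2])/d[2]
def proj(s,P):
    R,t=RT(s); return cv2.projectPoints(np.asarray(P,float).reshape(-1,3),s["rvec"],s["tvec"],s["mtx"],None)[0].reshape(-1,2)
def cloud(s):
    R,t=RT(s); h,w=s["depth"].shape; u,v=np.meshgrid(np.arange(w),np.arange(h)); Z=s["depth"]; K=s["mtx"]
    c=np.stack([(u-K[0,2])/K[0,0]*Z,(v-K[1,2])/K[1,1]*Z,Z],-1)
    return (c-t)@R
E
python3 - <<'E'
from h import *
s=load("top0.pkl"); im=s["image"]
cv2.imwrite("pics/top0z.png",cv2.convertScaleAbs(cv2.resize(im[160:310,150:370,::-1],None,fx=3.6,fy=3.6,interpolation=cv2.INTER_CUBIC),alpha=1.6))
for uv in [(0,0),(560,0),(0,420),(560,420),(305,222)]: print(uv,ray(s,uv,0).round(3))
P=cloud(s)
for n,uv in dict(wheel=(305,222),cup=(348,182),vial=(280,183),block=(320,276),mug=(175,287),table=(300,350),plate=(265,275)).items(): print(n,P[uv[1],uv[0]].round(3))
E
```

```text
(0, 0) [1.271 0.772 0.   ]
(560, 0) [ 1.085 -0.745  0.   ]
(0, 420) [0.209 0.745 0.   ]
(560, 420) [ 0.061 -0.464  0.   ]
(305, 222) [0.561 0.028 0.   ]
wheel [0.548 0.035 0.078]
cup [ 0.647 -0.09   0.001]
vial [0.651 0.078 0.05 ]
block [0.429 0.015 0.042]
mug [0.446 0.348 0.004]
table [0.273 0.078 0.001]
plate [ 0.448  0.138 -0.003]
```

View pics/top0z.png

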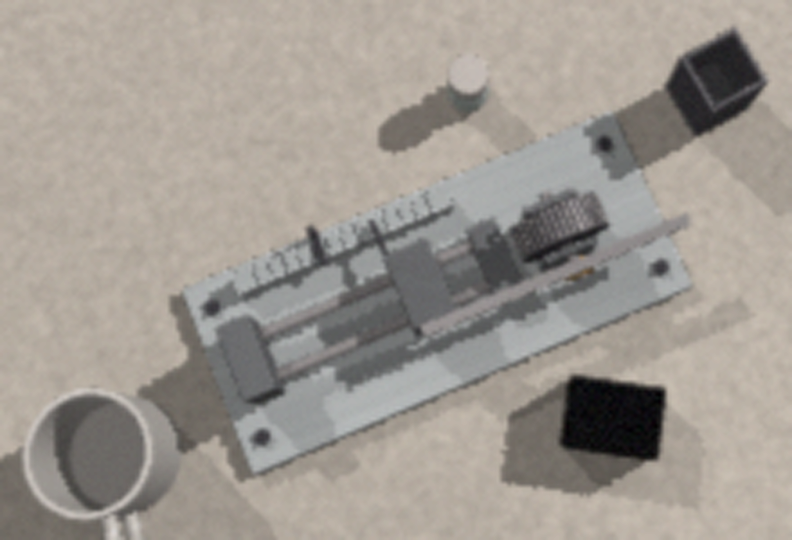

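Run:
```python
from h import *
s=load("top0.pkl")
c=np.array([ray(s,(150+(u+.5)/3.6-.5,160+(v+.5)/3.6-.5),.012) for u,v in [(612,117),(692,287),(258,475),(183,293)]])
# corners: (-160,-65),(-160,65),(150,65),(150,-65)
print(c.round(4), np.linalg.norm(np.roll(c,-1,0)-c,axis=1).round(4))
M=np.array([(-160,-65),(-160,65),(150,65),(150,-65)])/1e3
A=c[:,:2]; mc=M.mean(0); ac=A.mean(0)
H=(M-mc).T@(A-ac); th=np.arctan2(H[0,1]-H[1,0],H[0,0]+H[1,1]); R=np.array([[np.cos(th),-np.sin(th)],[np.sin(th),np.cos(th)]])
o=ac-R@mc; print("yaw",th,np.degrees(th),"o",o,"res",((M@R.T+o)-A).round(4))
print("wheel",o+R@[-.09,0])
P=cloud(s); Q=np.concatenate([(P[...,:2]-o)@R,P[...,2:]],-1)
np.save("clamp.npy",np.r_[o,th])
w=(Q[...,2]>.067)&(abs(Q[...,0]+.09)<.05)&(abs(Q[...,1])<.06)
print("wheel pts",w.sum(),Q[w].min(0),Q[w].max(0),Q[w].mean(0))
W=np.load("clamp.npy")
import itertools
def X(p): return np.r_[o+R@np.array(p[:2]),p[2]]
for n,p in dict(wheel=(-.09,0,.078),jawfront=(.02,0,.064),fixed=(.11,0,.062),ptr=(.018,-.053,.036)).items(): print(n,X(p),proj(s,X(p)), (proj(s,X(p))[0]-[150,160]+.5)*3.6-.5)
# mark & pointer in zoom
for n,uv,z in [("mark",(313,235),.04),("ptr",(374,224),.036)]:
    w=ray(s,(150+(uv[0]+.5)/3.6-.5,160+(uv[1]+.5)/3.6-.5),z); print(n,(w[:2]-o)@R)
```

```text
[[ 0.6272 -0.0157  0.012 ]
 [ 0.5075 -0.0514  0.012 ]
 [ 0.4223  0.2409  0.012 ]
 [ 0.544   0.2791  0.012 ]] [0.1249 0.3045 0.1275 0.3063]
yaw 1.8525964048431955 106.14595513862473 o [0.52383617 0.11802111] res [[ 0.0036 -0.0019]
 [-0.0016 -0.0023]
 [-0.0026  0.0031]
 [ 0.0006  0.0011]]
wheel [0.54886383 0.03157104]
wheel pts 203 [-0.11390399 -0.01356615  0.06704035] [-0.06708687  0.02545403  0.08125009] [-0.08898375 -0.00228615  0.07423366]
wheel [0.54886383 0.03157104 0.078     ] [[306.30435975 221.61828728]] [563.9956951  223.12583422]
jawfront [0.51827446 0.13723224 0.064     ] [[260.49490071 241.92719084]] [399.08164256 296.23788704]
fixed [0.4932468  0.22368232 0.062     ] [[222.76448342 258.04713112]] [263.2521403  354.26967204]
ptr [0.56974013 0.15004964 0.036     ] [[253.1614981  221.99771889]] [372.68139318 224.49178799]
mark [ 0.05560037 -0.06092601]
ptr [ 0.01709994 -0.05296369]
```

Top zoom: the wheel is at crop (563,223), the pointer tip at (374,224) and the mark post at (313,235). The projected clamp frame agrees with these to within about 2 px. The wheel top is at z 0.078 from depth, as it should be. The mark stands roughly 37–38 mm ahead of the pointer. Moving there at height while shutting the fingers and turning tool y onto clamp x (+34°).

```bash
python3 -m inch '[{"linear":[0.2,-0.25,0],"twist":0.1,"gripper":0},{"linear":[0.4,-0.5,0],"twist":0.2,"gripper":0},{"linear":[0.6,-0.75,0],"twist":0.3,"gripper":0},{"linear":[0.8,-1,0],"twist":0.4,"gripper":0},{"linear":[0.8,-1,0],"twist":0.5,"gripper":0},{"linear":[0.8,-1,0],"twist":0.57,"gripper":0}]'
python3 -m inch '[{"linear":[0.2,-0.25,0],"twist":0,"gripper":0},{"linear":[0.4,-0.5,0],"twist":0,"gripper":0},{"linear":[0.6,-0.75,0],"twist":0,"gripper":0},{"linear":[0.8,-1,0],"twist":0,"gripper":0}]'
python3 -m inch '[{"linear":[0.2,-0.25,0],"twist":0,"gripper":0},{"linear":[0.4,-0.5,0],"twist":0,"gripper":0},{"linear":[0.6,-0.75,0],"twist":0,"gripper":0},{"linear":[0.8,-1,0],"twist":0,"gripper":0}]'
python3 -m inch '[{"linear":[0.2,-0.25,0],"twist":0,"gripper":0},{"linear":[0.4,-0.5,0],"twist":0,"gripper":0},{"linear":[0.6,-0.75,0],"twist":0,"gripper":0},{"linear":[0.8,-1,0],"twist":0,"gripper":0},{"linear":[0.8,-1,0],"twist":0,"gripper":0}]'
```

```text
time: 0.6
tool_pos: [0.2497, 0.422, 0.2271]
ee_rot: [-3.141, -0.001, -2.855]
wrist_force: [0.2, 0.4, -0.8]
width: 0.0574
time: 0.93
tool_pos: [0.329, 0.3223, 0.227]
ee_rot: [-3.141, -0.001, -2.856]
wrist_force: [0.6, 0.3, 0.5]
width: 0.0308
time: 1.27
tool_pos: [0.4092, 0.222, 0.2271]
ee_rot: [3.141, -0.001, -2.856]
wrist_force: [0.2, 0.9, 0.4]
width: 0.0041
time: 1.68
tool_pos: [0.491, 0.1193, 0.2263]
ee_rot: [-3.139, -0.001, -2.862]
wrist_force: [0.1, 0.3, 0.1]
width: 0.0006
```

```bash
python3 -m inch '[{"linear":[0.15,-0.25,0],"twist":0,"gripper":0},{"linear":[0.3,-0.5,0],"twist":0,"gripper":0},{"linear":[0.45,-0.75,0],"twist":0,"gripper":0},{"linear":[0.61,-0.99,0],"twist":0,"gripper":0},{"linear":[0.61,-0.99,-0.25],"twist":0,"gripper":0},{"linear":[0.61,-0.99,-0.5],"twist":0,"gripper":0},{"linear":[0.61,-0.99,-0.7],"twist":0,"gripper":0},{"linear":[0.61,-0.99,-0.9],"twist":0,"gripper":0},{"linear":[0.61,-0.99,-1],"twist":0,"gripper":0},{"linear":[0.61,-0.99,-1],"twist":0,"gripper":0}]'
python3 - <<'E'
from bench import robot
import cv2, numpy as np, pickle
o=robot.get_obs(); print(o["tool_pos"],o["ee_rot"],o["wrist_force"])
for n in ["top","side","wrist"]:
    s=robot.snapshot(n); s["obs"]=o; pickle.dump(s,open(f"{n}1.pkl","wb"))
    im=s["image"][:,:,::-1]
    if n=="side": im=cv2.resize(im[170:310,160:400],None,fx=3.3,fy=3.3,interpolation=cv2.INTER_CUBIC)
    if n=="top": im=cv2.resize(im[160:310,150:370],None,fx=3.6,fy=3.6,interpolation=cv2.INTER_CUBIC)
    cv2.imwrite(f"pics/{n}1.png",cv2.convertScaleAbs(im,alpha=1.4))
E
```

```text
time: 2.52
tool_pos: [0.5474, 0.0252, 0.124]
ee_rot: [3.139, -0.006, -2.856]
wrist_force: [0.1, 0.8, -1.4]
width: 0.0004
[0.54743086 0.02515511 0.12401224] [ 3.13894289 -0.00643147 -2.8559949 ] [ 0.10414396  0.83352012 -1.37758528]
```

View pics/side1.png

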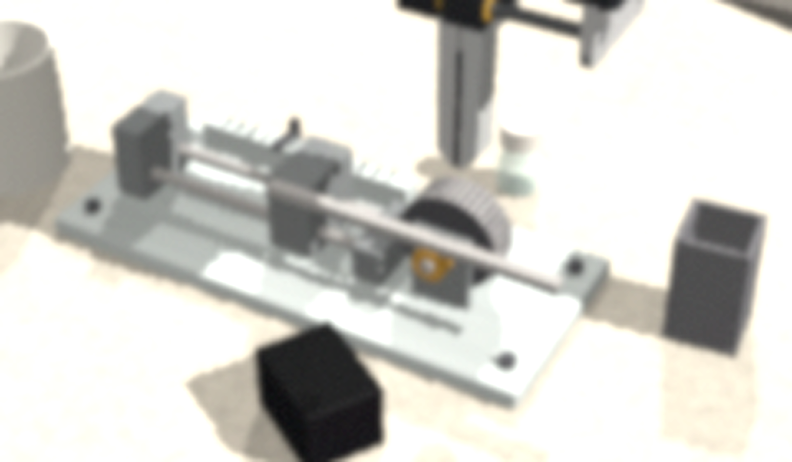

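View pics/wrist1.png

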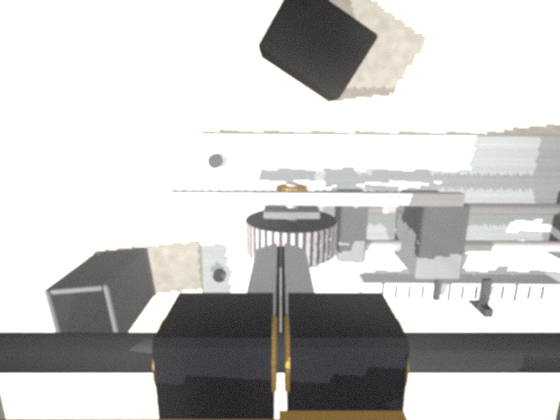

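View pics/top1.png

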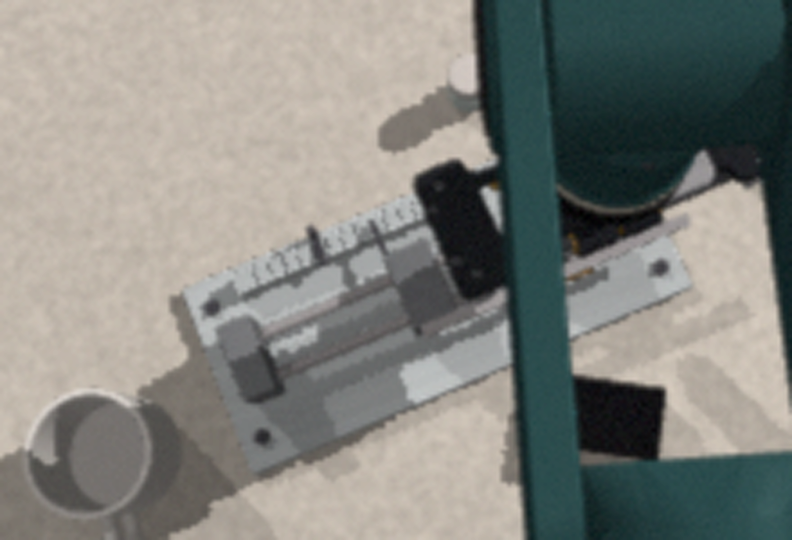

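The wrist view shows the tip just behind the wheel middle (wheel at column 292, fingers at 280), with pointer at (437,288) and mark at (485,292). The tool is over clamp (−6, +3) mm from the wheel top, so I'll go to −13, 0 and then down to contact.

```bash
python3 -m inch '[{"linear":[0.05,-0.06,0],"twist":0,"gripper":0},{"linear":[0.05,-0.06,-0.1],"twist":0,"gripper":0},{"linear":[0.05,-0.06,-0.2],"twist":0,"gripper":0},{"linear":[0.05,-0.06,-0.2],"twist":0,"gripper":0},{"linear":[0.05,-0.06,-0.2],"twist":0,"gripper":0}]'
python3 -m inch '[{"linear":[0,0,-0.03],"twist":0,"gripper":0},{"linear":[0,0,-0.03],"twist":0,"gripper":0}]'
```

```text
time: 3.08
tool_pos: [0.5538, 0.0185, 0.1061]
ee_rot: [3.14, -0.003, -2.857]
wrist_force: [0.1, -0.0, 0.1]
width: 0.0002
time: 3.25
tool_pos: [0.5545, 0.0185, 0.1041]
ee_rot: [3.141, -0.001, -2.856]
wrist_force: [-0.0, -0.6, -0.4]
width: 0.0004
```

```bash
python3 -m inch '[{"linear":[0,0,-0.04],"twist":0,"gripper":0},{"linear":[0,0,-0.04],"twist":0,"gripper":0},{"linear":[0,0,-0.04],"twist":0,"gripper":0}]'
python3 -m inch '[{"linear":[0,0,-0.02],"twist":0,"gripper":0},{"linear":[0,0,-0.02],"twist":0,"gripper":0}]'
```

```text
time: 3.5
tool_pos: [0.5546, 0.0186, 0.1003]
ee_rot: [3.141, -0.0, -2.856]
wrist_force: [-0.7, 0.2, -0.1]
width: 0.0004
time: 3.67
tool_pos: [0.5546, 0.0185, 0.0983]
ee_rot: [3.141, -0.0, -2.856]
wrist_force: [-1.1, -0.2, -0.4]
width: 0.0005
```

```bash
python3 -m inch '[{"linear":[0,0,-0.015],"twist":0,"gripper":0},{"linear":[0,0,-0.015],"twist":0,"gripper":0}]'
python3 -m inch '[{"linear":[0,0,-0.01],"twist":0,"gripper":0},{"linear":[0,0,-0.01],"twist":0,"gripper":0}]'
```

```text
time: 3.83
tool_pos: [0.5549, 0.0185, 0.0977]
ee_rot: [-3.142, 0.001, -2.856]
wrist_force: [-0.0, -0.1, 2.6]
width: 0.0005
time: 4.0
tool_pos: [0.555, 0.0185, 0.0975]
ee_rot: [-3.141, 0.001, -2.856]
wrist_force: [-2.8, 0.5, 5.6]
width: 0.0007
```

```bash
python3 -m inch '[{"linear":[0,0,-0.01],"twist":0,"gripper":0},{"linear":[-0.011,0.038,-0.01],"twist":0,"gripper":0},{"linear":[-0.022,0.077,-0.01],"twist":0,"gripper":0},{"linear":[-0.033,0.115,-0.01],"twist":0,"gripper":0},{"linear":[-0.033,0.115,-0.01],"twist":0,"gripper":0}]'
python3 -m inch '[{"linear":[-0.011,0.038,0],"twist":0,"gripper":0},{"linear":[-0.022,0.077,0],"twist":0,"gripper":0},{"linear":[-0.033,0.115,0],"twist":0,"gripper":0},{"linear":[-0.033,0.115,0],"twist":0,"gripper":0}]'
python3 - <<'E'
from bench import robot
import cv2, numpy as np, pickle
o=robot.get_obs(); print(o["tool_pos"],o["wrist_force"])
for n in ["top","wrist"]:
    s=robot.snapshot(n); s["obs"]=o; pickle.dump(s,open(f"{n}2.pkl","wb"))
    im=s["image"][:,:,::-1]
    if n=="top": im=cv2.resize(im[160:310,150:370],None,fx=3.6,fy=3.6,interpolation=cv2.INTER_CUBIC)
    cv2.imwrite(f"pics/{n}2.png",im)
E
```

```text
time: 4.42
tool_pos: [0.5526, 0.0276, 0.0998]
ee_rot: [-3.135, 0.003, -2.857]
wrist_force: [-5.2, -4.8, 16.4]
width: 0.0005
time: 4.75
tool_pos: [0.5488, 0.0417, 0.099]
ee_rot: [-3.141, 0.003, -2.856]
wrist_force: [-5.7, 0.4, 14.2]
width: 0.0006
[0.54877655 0.04171572 0.09897837] [-5.7280097   0.42073937 14.21231456]
```

View pics/wrist2.png

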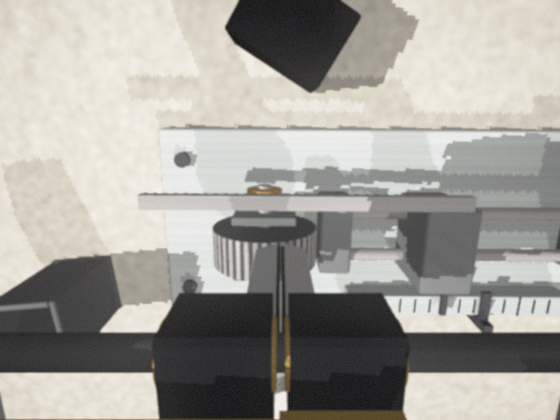

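View pics/top2.png

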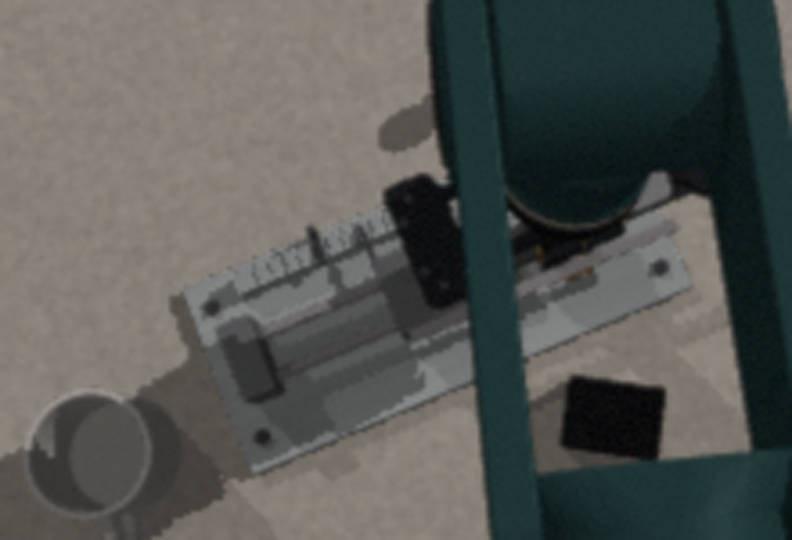

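Pointer moved from crop 374 to about 360 in the top view, so the wheel is being driven. Finishing the stroke, then lift, return and stroke again.

```bash
python3 -m inch '[{"linear":[-0.014,0.048,0],"twist":0,"gripper":0},{"linear":[-0.028,0.096,0],"twist":0,"gripper":0},{"linear":[-0.028,0.096,0],"twist":0,"gripper":0},{"linear":[-0.028,0.096,0.1],"twist":0,"gripper":0},{"linear":[-0.028,0.096,0.2],"twist":0,"gripper":0},{"linear":[0.02,-0.07,0.2],"twist":0,"gripper":0},{"linear":[0.066,-0.23,0.2],"twist":0,"gripper":0},{"linear":[0.066,-0.23,0.2],"twist":0,"gripper":0},{"linear":[0.066,-0.23,0.1],"twist":0,"gripper":0},{"linear":[0.066,-0.23,0.04],"twist":0,"gripper":0}]'
python3 -m inch '[{"linear":[0,0,-0.02],"twist":0,"gripper":0},{"linear":[0,0,-0.03],"twist":0,"gripper":0},{"linear":[0,0,-0.03],"twist":0,"gripper":0}]'
python3 - <<'E'
from bench import robot
import cv2, numpy as np, pickle
o=robot.get_obs(); print(o["tool_pos"],o["wrist_force"])
for n in ["wrist"]:
    s=robot.snapshot(n); s["obs"]=o; pickle.dump(s,open(f"{n}3.pkl","wb"))
    im=s["image"][:,:,::-1]
    cv2.imwrite(f"pics/{n}3.png",im)
E
```

```text
time: 5.68
tool_pos: [0.5546, 0.0188, 0.0984]
ee_rot: [3.141, -0.0, -2.857]
wrist_force: [0.1, 0.1, -0.8]
width: 0.0004
time: 5.93
tool_pos: [0.5549, 0.018, 0.0971]
ee_rot: [-3.139, 0.0, -2.856]
wrist_force: [-1.4, -3.0, 6.4]
width: 0.0008
[0.5548509  0.01795387 0.09714574] [-1.39165638 -2.99376504  6.3896422 ]
```

View pics/wrist3.png

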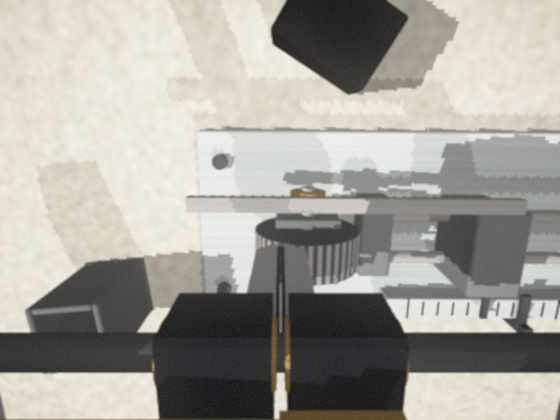

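```bash
cat >> h.py <<'E'
from scipy.spatial.transform import Rotation as Ro
def wray(s,uv,z):
    o=s["obs"]; H=np.asarray(s["hand_eye"]); R=Ro.from_euler("xyz",o["ee_rot"]).as_matrix()
    d=R@H[:3,:3]@(np.linalg.inv(s["mtx"])@np.array([uv[0],uv[1],1.])); c=R@H[:3,3]+o["tool_pos"]
    return c+d*(z-c[2])/d[2]
def toclamp(w):
    a=np.load("clamp.npy"); c,q=np.cos(a[2]),np.sin(a[2]); return (np.asarray(w)[:2]-a[:2])@np.array([[c,-q],[q,c]])*1000
E
python3 - <<'E'
from h import *
ims=[]
for i,c in ((1,(400,260)),(2,(400,270)),(3,(440,270))):
    s=load(f"wrist{i}.pkl"); im=s["image"][c[1]:c[1]+60,c[0]:c[0]+120,::-1]
    ims.append(cv2.resize(im,None,fx=3.2,fy=3.2,interpolation=cv2.INTER_NEAREST))
cv2.imwrite("pics/ptr123.png",np.vstack(ims))
E
```

```text
(no output)
```

View pics/ptr123.png

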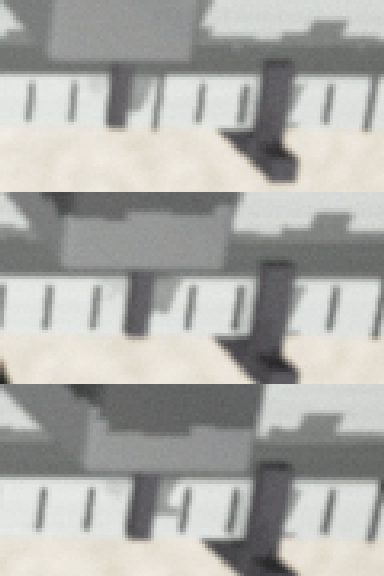

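Wrist crops: with the ticks about 10 mm apart, the pointer–mark gap went from about 37 to 28.5 to 26 mm, so a stroke is worth about 11 mm. Second stroke.

```bash
python3 -m inch '[{"linear":[0,0,-0.01],"twist":0,"gripper":0},{"linear":[-0.011,0.038,-0.01],"twist":0,"gripper":0},{"linear":[-0.022,0.077,-0.01],"twist":0,"gripper":0},{"linear":[-0.033,0.115,-0.01],"twist":0,"gripper":0},{"linear":[-0.044,0.153,-0.01],"twist":0,"gripper":0},{"linear":[-0.055,0.192,-0.01],"twist":0,"gripper":0},{"linear":[-0.066,0.23,-0.01],"twist":0,"gripper":0},{"linear":[-0.08,0.278,-0.01],"twist":0,"gripper":0},{"linear":[-0.094,0.326,-0.01],"twist":0,"gripper":0},{"linear":[-0.094,0.326,-0.01],"twist":0,"gripper":0}]'
python3 -m inch '[{"linear":[0,0,0.1],"twist":0,"gripper":0},{"linear":[0,0,0.2],"twist":0,"gripper":0},{"linear":[0.048,-0.166,0.2],"twist":0,"gripper":0},{"linear":[0.094,-0.326,0.2],"twist":0,"gripper":0},{"linear":[0.094,-0.326,0.2],"twist":0,"gripper":0},{"linear":[0.094,-0.326,0.1],"twist":0,"gripper":0},{"linear":[0.094,-0.326,0.04],"twist":0,"gripper":0},{"linear":[0.094,-0.326,0.02],"twist":0,"gripper":0},{"linear":[0.094,-0.326,0.01],"twist":0,"gripper":0},{"linear":[0.094,-0.326,0.01],"twist":0,"gripper":0}]'
python3 - <<'E'
from bench import robot
import cv2, numpy as np, pickle
o=robot.get_obs(); print(o["tool_pos"],o["wrist_force"])
for n in ["wrist"]:
    s=robot.snapshot(n); s["obs"]=o; pickle.dump(s,open(f"{n}4.pkl","wb"))
    im=s["image"][250:350,400:560,::-1]
    cv2.imwrite(f"pics/{n}4.png",cv2.resize(im,None,fx=4,fy=4,interpolation=cv2.INTER_NEAREST))
E
```

```text
time: 6.82
tool_pos: [0.5445, 0.0526, 0.0943]
ee_rot: [3.14, -0.001, -2.855]
wrist_force: [0.2, -0.2, -0.0]
width: 0.0004
time: 7.65
tool_pos: [0.5549, 0.0179, 0.0971]
ee_rot: [-3.139, 0.0, -2.856]
wrist_force: [-2.1, -3.2, 7.2]
width: 0.0005
[0.55486788 0.01792777 0.09713855] [-2.1009209  -3.19089309  7.20874705]
```

View pics/wrist4.png

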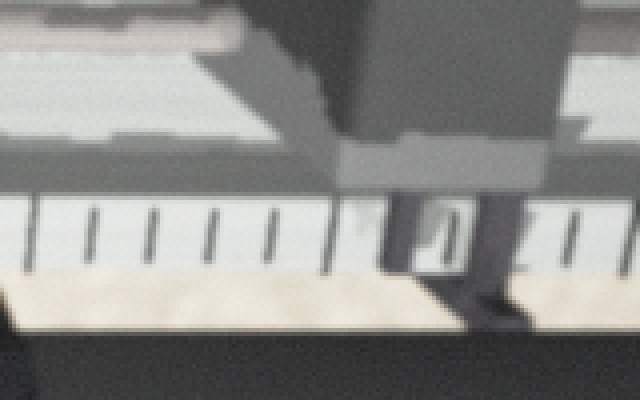

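Run:
```python
from h import *
for i,off,k,L in ((1,(400,260),3.2,[("ptr",(118,100),.036),("mark",(275,100),.036),("tick",(30,100),.03),("tick2",(243,100),.03)]),
  (3,(440,270),3.2,[("ptr",(141,500-384),.036),("mark",(268,500-384),.036)]),
  (4,(400,250),4,[("ptrL",(386,232),.036),("ptrR",(415,232),.036),("markL",(474,232),.036),("markR",(523,232),.036),("tickL",(34,232),.03),("tickR",(330,232),.03),("postL",(480,300),.04)])):
    s=load(f"wrist{i}.pkl")
    for n,uv,z in L: print(i,n,toclamp(wray(s,(off[0]+(uv[0]+.5)/k-.5,off[1]+(uv[1]+.5)/k-.5),z)).round(1))
```

```text
1 ptr [ 17.5 -45.6]
1 mark [ 52.9 -45.5]
1 tick [ -0.  -48.6]
1 tick2 [ 49.1 -48.5]
3 ptr [ 27.2 -48.3]
3 mark [ 52.9 -48.2]
4 ptrL [ 35.4 -49.5]
4 ptrR [ 40.1 -49.5]
4 markL [ 49.6 -49.4]
4 markR [ 57.5 -49.4]
4 tickL [-19.2 -53.1]
4 tickR [ 29.9 -52.8]
4 postL [ 49.7 -59.3]
```

Ray casts: ticks come out 10 mm apart (as a scale should), mark at clamp x ≈ 53, pointer ≈ 37.8, so the gap is about 15.5 mm. Third stroke, a little shorter so that the tip does not run off the wheel.

```bash
python3 -m inch '[{"linear":[0,0,-0.01],"twist":0,"gripper":0},{"linear":[-0.011,0.038,-0.01],"twist":0,"gripper":0},{"linear":[-0.022,0.077,-0.01],"twist":0,"gripper":0},{"linear":[-0.033,0.115,-0.01],"twist":0,"gripper":0},{"linear":[-0.044,0.153,-0.01],"twist":0,"gripper":0},{"linear":[-0.055,0.192,-0.01],"twist":0,"gripper":0},{"linear":[-0.066,0.23,-0.01],"twist":0,"gripper":0},{"linear":[-0.08,0.278,-0.01],"twist":0,"gripper":0},{"linear":[-0.086,0.298,-0.01],"twist":0,"gripper":0},{"linear":[-0.086,0.298,-0.01],"twist":0,"gripper":0}]'
python3 -m inch '[{"linear":[0,0,0.1],"twist":0,"gripper":0},{"linear":[0,0,0.2],"twist":0,"gripper":0},{"linear":[0.048,-0.166,0.2],"twist":0,"gripper":0},{"linear":[0.086,-0.298,0.2],"twist":0,"gripper":0},{"linear":[0.086,-0.298,0.2],"twist":0,"gripper":0},{"linear":[0.086,-0.298,0.1],"twist":0,"gripper":0},{"linear":[0.086,-0.298,0.06],"twist":0,"gripper":0},{"linear":[0.086,-0.298,0.06],"twist":0,"gripper":0},{"linear":[0.086,-0.298,0.06],"twist":0,"gripper":0}]'
python3 - <<'E'
from bench import robot
import cv2, numpy as np, pickle
o=robot.get_obs(); print(o["tool_pos"],o["wrist_force"])
for n in ["wrist","top"]:
    s=robot.snapshot(n); s["obs"]=o; pickle.dump(s,open(f"{n}5.pkl","wb"))
    im=s["image"][250:350,400:560,::-1] if n=="wrist" else s["image"][200:260,210:310,::-1]
    cv2.imwrite(f"pics/{n}5.png",cv2.resize(im,None,fx=5,fy=5,interpolation=cv2.INTER_NEAREST))
E
```

```text
time: 8.53
tool_pos: [0.5461, 0.0499, 0.0957]
ee_rot: [3.14, 0.001, -2.855]
wrist_force: [-0.8, 1.9, 7.0]
width: 0.0005
time: 9.28
tool_pos: [0.5538, 0.019, 0.0997]
ee_rot: [3.14, -0.002, -2.856]
wrist_force: [-0.3, -0.1, -0.4]
width: 0.0005
[0.5538343  0.01896411 0.09972036] [-0.25462675 -0.10891338 -0.38557098]
```

View pics/wrist5.png

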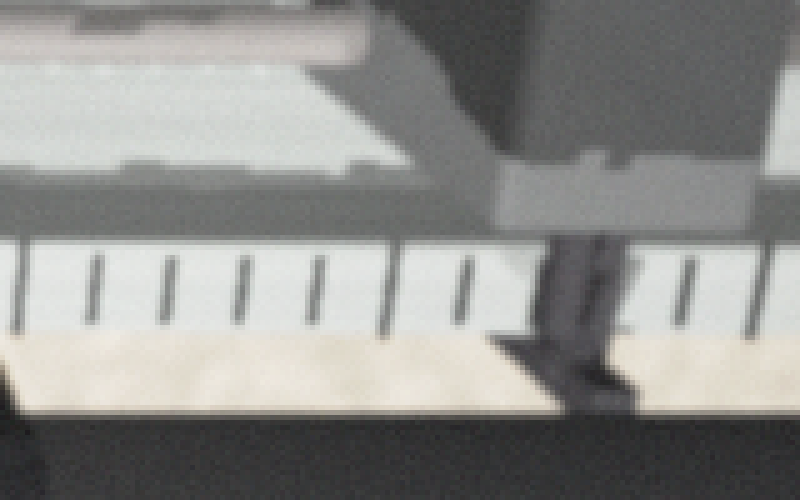

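View pics/top5.png

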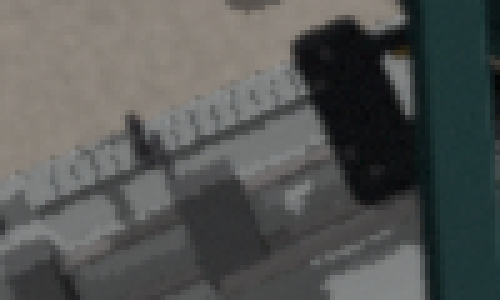

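Run:
```python
from h import *
s=load("wrist5.pkl"); print(np.asarray(s["hand_eye"]).round(4), s["mtx"].round(1))
o=s["obs"]; R=Ro.from_euler("xyz",o["ee_rot"]).as_matrix(); H=s["hand_eye"]
print("cam world",R@H[:3,3]+o["tool_pos"],"axis",R@H[:3,2])
a=np.load("clamp.npy"); c,q=np.cos(a[2]),np.sin(a[2]); m=a[:2]+np.array([[c,-q],[q,c]])@[.052,-.053]; print("mark world",m)
```

```text
[[-8.000e-04 -9.684e-01 -2.495e-01  7.210e-02]
 [ 1.000e+00 -7.000e-04 -3.000e-04  5.000e-04]
 [ 1.000e-04 -2.495e-01  9.684e-01 -1.562e-01]
 [ 0.000e+00  0.000e+00  0.000e+00  1.000e+00]] [[370.9   0.  280.2]
 [  0.  370.9 211.6]
 [  0.    0.    1. ]]
cam world [ 0.48487576 -0.00096455  0.25613873] axis [ 0.23694343  0.07044293 -0.96896626]
mark world [0.56028523 0.18270856]
```

```bash
python3 -m inch '[{"linear":[0,0,0.2],"twist":0,"gripper":0},{"linear":[0,0,0.4],"twist":0,"gripper":0},{"linear":[0.01,0.25,0.4],"twist":0,"gripper":0},{"linear":[0.02,0.5,0.4],"twist":0,"gripper":0},{"linear":[0.04,0.8,0.4],"twist":0,"gripper":0}]'
python3 -m inch '[{"linear":[0.02,0.3,0],"twist":0,"gripper":0},{"linear":[0.05,0.6,0],"twist":0,"gripper":0},{"linear":[0.05,0.8,0],"twist":0,"gripper":0},{"linear":[0.05,0.8,0],"twist":0,"gripper":0},{"linear":[0.05,0.8,0],"twist":0,"gripper":0},{"linear":[0.05,0.8,0],"twist":0,"gripper":0}]'
python3 - <<'E'
from bench import robot
import cv2, numpy as np, pickle
o=robot.get_obs(); print(o["tool_pos"],o["wrist_force"],o["qvel"].round(3))
for n in ["wrist"]:
    s=robot.snapshot(n); s["obs"]=o; pickle.dump(s,open(f"{n}6.pkl","wb"))
    cv2.imwrite(f"pics/{n}6.png",s["image"][:,:,::-1])
    im=s["image"][160:280,200:360,::-1]
    cv2.imwrite(f"pics/{n}6z.png",cv2.resize(im,None,fx=5,fy=5,interpolation=cv2.INTER_NEAREST))
E
```

```text
time: 9.8
tool_pos: [0.5592, 0.0987, 0.1422]
ee_rot: [-3.141, 0.002, -2.858]
wrist_force: [0.1, -0.0, -0.2]
width: 0.0003
time: 10.3
tool_pos: [0.5637, 0.178, 0.1411]
ee_rot: [-3.141, -0.0, -2.856]
wrist_force: [-0.8, -0.5, 0.2]
width: 0.0004
[0.5637069  0.17803974 0.14111322] [-0.80644831 -0.46723376  0.22337874] [-0.018 -0.002  0.004  0.002 -0.001  0.002]
```

View pics/wrist6.png

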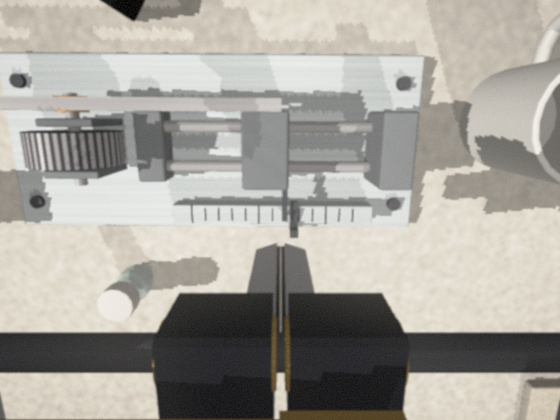

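View pics/wrist6z.png

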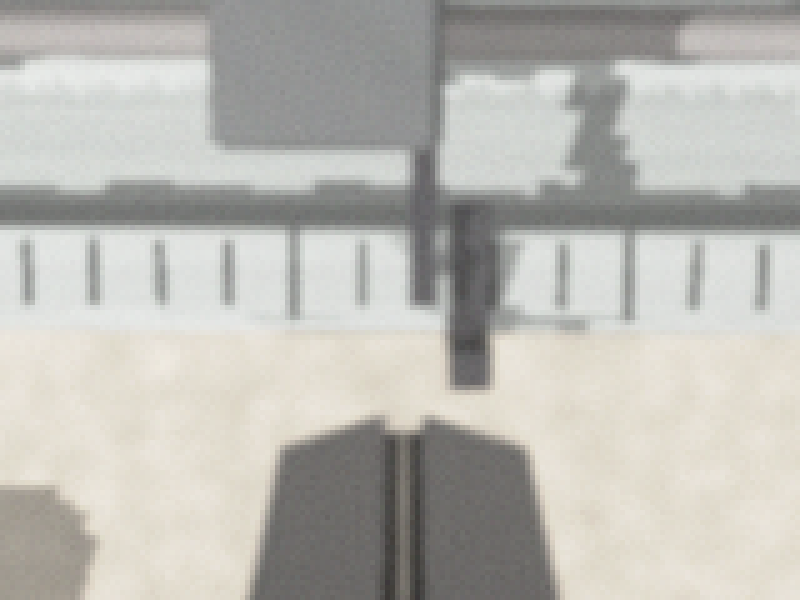

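The wrist view from above shows the pointer at zoomed column 424 and the mark at 470, both close to the optical column (400) so there is little parallax. With 67 px per 10 mm tick that leaves a gap of about 6.7 mm, or about 20 mm of rim. I'll take a shorter, centred stroke.

```bash
python3 - <<'E'
from h import *
s=load("wrist6.pkl")
for n,u,v,z in [("ptr",(410+437)/2,270,.036),("markpost",(450+491)/2,370,.040),("t",294,270,.03),("t2",628,270,.03)]:
    print(n,toclamp(wray(s,(200+(u+.5)/5-.5,160+(v+.5)/5-.5),z)).round(2))
E
python3 -m inch '[{"linear":[-0.02,-0.25,0],"twist":0,"gripper":0},{"linear":[-0.04,-0.5,0],"twist":0,"gripper":0},{"linear":[-0.05,-0.8,0],"twist":0,"gripper":0}]'
python3 -m inch '[{"linear":[-0.03,-0.25,0],"twist":0,"gripper":0},{"linear":[-0.05,-0.5,0],"twist":0,"gripper":0},{"linear":[-0.07,-0.75,0],"twist":0,"gripper":0},{"linear":[-0.07,-0.75,0],"twist":0,"gripper":0},{"linear":[-0.07,-0.75,-0.2],"twist":0,"gripper":0},{"linear":[-0.07,-0.75,-0.37],"twist":0,"gripper":0},{"linear":[-0.07,-0.75,-0.37],"twist":0,"gripper":0},{"linear":[-0.07,-0.75,-0.37],"twist":0,"gripper":0},{"linear":[-0.07,-0.75,-0.37],"twist":0,"gripper":0}]'
```

```text
ptr [ 49.87 -51.64]
markpost [ 56.75 -65.61]
t [ 30.63 -53.27]
t2 [ 80.42 -53.13]
time: 10.6
tool_pos: [0.5584, 0.0972, 0.1411]
ee_rot: [3.141, 0.0, -2.856]
wrist_force: [0.1, 0.2, -0.6]
width: 0.0003
time: 11.35
tool_pos: [0.5521, 0.0234, 0.1049]
ee_rot: [-3.141, 0.001, -2.857]
wrist_force: [0.4, 0.0, 0.9]
width: 0.0003
```

```bash
python3 -m inch '[{"linear":[0,0,-0.05],"twist":0,"gripper":0},{"linear":[0,0,-0.05],"twist":0,"gripper":0},{"linear":[0,0,-0.065],"twist":0,"gripper":0},{"linear":[0,0,-0.065],"twist":0,"gripper":0}]'
python3 -m inch '[{"linear":[0,0,-0.015],"twist":0,"gripper":0},{"linear":[0,0,-0.015],"twist":0,"gripper":0},{"linear":[0,0,-0.015],"twist":0,"gripper":0}]'
```

```text
time: 11.68
tool_pos: [0.5525, 0.0233, 0.0993]
ee_rot: [-3.14, 0.002, -2.856]
wrist_force: [-1.3, -1.2, 4.0]
width: 0.0006
time: 11.93
tool_pos: [0.5528, 0.0227, 0.099]
ee_rot: [-3.139, 0.003, -2.856]
wrist_force: [-3.4, -2.7, 9.2]
width: 0.0006
```

```bash
python3 -m inch '[{"linear":[-0.011,0.038,0],"twist":0,"gripper":0},{"linear":[-0.022,0.077,0],"twist":0,"gripper":0},{"linear":[-0.033,0.115,0],"twist":0,"gripper":0},{"linear":[-0.044,0.153,0],"twist":0,"gripper":0},{"linear":[-0.055,0.192,0],"twist":0,"gripper":0},{"linear":[-0.055,0.192,0],"twist":0,"gripper":0},{"linear":[-0.055,0.192,0],"twist":0,"gripper":0},{"linear":[-0.055,0.192,0],"twist":0,"gripper":0}]'
```

```text
time: 12.6
tool_pos: [0.5471, 0.0432, 0.0986]
ee_rot: [-3.141, 0.003, -2.856]
wrist_force: [-1.3, 0.6, 8.6]
width: 0.0005
```

```bash
python3 -m inch '[{"linear":[0,0,0.2],"twist":0,"gripper":0},{"linear":[0,0,0.43],"twist":0,"gripper":0},{"linear":[0.03,0.25,0.43],"twist":0,"gripper":0},{"linear":[0.06,0.5,0.43],"twist":0,"gripper":0},{"linear":[0.09,0.75,0.43],"twist":0,"gripper":0}]'
python3 -m inch '[{"linear":[0.04,0.3,0],"twist":0,"gripper":0},{"linear":[0.08,0.63,0],"twist":0,"gripper":0},{"linear":[0.08,0.63,0],"twist":0,"gripper":0},{"linear":[0.08,0.63,0],"twist":0,"gripper":0},{"linear":[0.08,0.63,0],"twist":0,"gripper":0},{"linear":[0.08,0.63,0],"twist":0,"gripper":0}]'
python3 - <<'E'
from bench import robot
import cv2, numpy as np, pickle
o=robot.get_obs(); print(o["tool_pos"],o["wrist_force"],o["qvel"].round(3))
for n in ["wrist"]:
    s=robot.snapshot(n); s["obs"]=o; pickle.dump(s,open(f"{n}7.pkl","wb"))
    im=s["image"][160:280,200:360,::-1]
    cv2.imwrite(f"pics/{n}7z.png",cv2.resize(im,None,fx=5,fy=5,interpolation=cv2.INTER_NEAREST))
E
```

```text
time: 13.02
tool_pos: [0.5558, 0.1184, 0.1401]
ee_rot: [-3.141, 0.002, -2.858]
wrist_force: [0.2, 0.1, -1.2]
width: 0.0004
time: 13.52
tool_pos: [0.5632, 0.1798, 0.139]
ee_rot: [-3.141, -0.0, -2.857]
wrist_force: [-1.1, -0.5, -0.7]
width: 0.0004
[0.56320974 0.17975888 0.13902703] [-1.08570092 -0.5039357  -0.65802658] [-0.01  -0.003  0.003  0.001 -0.001 -0.   ]
```

View pics/wrist7z.png

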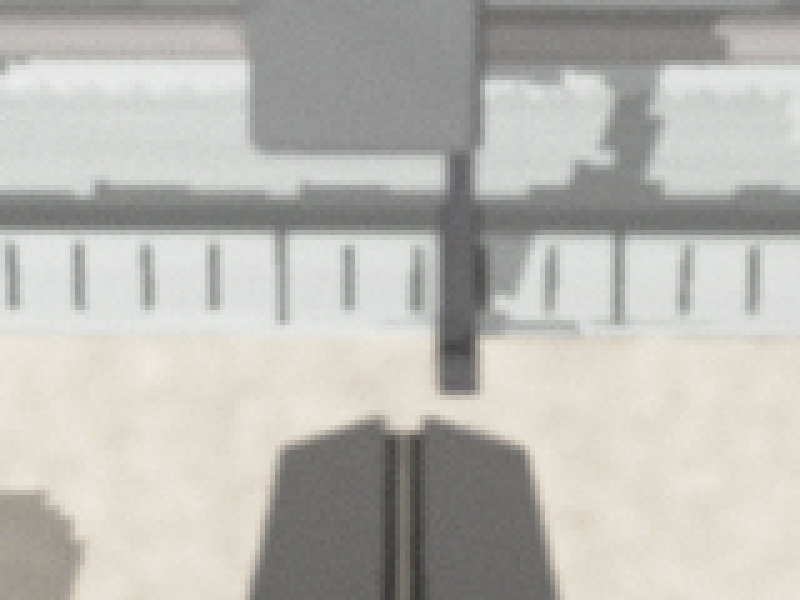

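Run:
```python
from h import *
s=load("wrist7.pkl"); g=cv2.cvtColor(s["image"],cv2.COLOR_RGB2GRAY).astype(float)
def edges(row,lo=283,hi=302):
    p=g[row,lo:hi]; b=np.r_[p[:3],p[-3:]]; th=(np.median(p[:3])+p.min())/2; th2=(np.median(p[-3:])+p.min())/2
    x=np.arange(lo,hi); m=p.argmin()
    i=m
    while p[i]<th: i-=1
    l=x[i]+(p[i]-th)/(p[i]-p[i+1]); j=m
    while p[j]<th2: j+=1
    r=x[j]-(p[j]-th2)/(p[j]-p[j-1]); return l,r
for row in (193,194,195,230,232,234,236,237): 
    l,r=edges(row); z=.036 if row<200 else .040
    c=toclamp(wray(s,((l+r)/2,row),z)); print(row,round(l,2),round(r,2),"z",z,c.round(2), "w",round((wray(s,(r,row),z)-wray(s,(l,row),z)).dot([-.278,.96,0])*1000,2))
```

```text
193 288.88 294.25 z 0.036 [ 56.78 -35.89] w 3.83
194 288.82 294.23 z 0.036 [ 56.76 -36.61] w 3.85
195 288.83 294.18 z 0.036 [ 56.75 -37.34] w 3.81
230 287.02 294.97 z 0.04 [ 56.5  -62.22] w 5.72
232 286.96 295.15 z 0.04 [ 56.55 -63.73] w 5.9
234 287.11 295.16 z 0.04 [ 56.63 -65.24] w 5.81
236 287.26 295.13 z 0.04 [ 56.68 -66.76] w 5.69
237 287.34 295.26 z 0.04 [ 56.76 -67.52] w 5.73
```

Run:
```python
from h import *
s=load("wrist7.pkl"); g=cv2.cvtColor(s["image"],cv2.COLOR_RGB2GRAY).astype(float)
# rail/plate far edge line direction: dark strip lower edge (rail top inner edge) around row 206, z .03
pts=[]
for u in list(range(225,280,3))+list(range(310,350,3)):
    p=g[198:214,u]; d=np.diff(p); i=d.argmax(); 
    if 0<i<len(d)-1:
        off=(d[i+1]-d[i-1])/(2*(2*d[i]-d[i+1]-d[i-1])+1e-9); pts.append(toclamp(wray(s,(u,198+i+.5+off),.03)))
pts=np.array(pts); k=np.polyfit(pts[:,0],pts[:,1],1); print("rail edge slope deg",np.degrees(np.arctan(k[0])),"y",k, "res",np.std(pts[:,1]-np.polyval(k,pts[:,0])))
s=load("wrist6.pkl"); g=cv2.cvtColor(s["image"],cv2.COLOR_RGB2GRAY).astype(float)
for row in (192,194,196,208,210,212,214,216):
    p=g[row,276:292]; x=np.arange(276,292); m=p[6:12].argmin()+6
    w=np.clip(p.max()-p-30,0,None); w[:4]=0; w[13:]=0
    print(row,(p).astype(int))
```

```text
rail edge slope deg -0.3691391084137391 y [-6.44278198e-03 -4.66393606e+01] res 0.0958091084964371
192 [211 209 210 210 208 185 152 111 102 103 120 156 195 206 212 209]
194 [215 211 214 210 214 188 156 118 105 103 118 160 198 209 212 211]
196 [195 198 197 193 194 174 143 115 103 107 115 152 182 202 206 210]
208 [222 218 210 203 199 176 136 112 100 102 125 156 165 143 108  90]
210 [224 225 221 220 206 181 142 112 106 109 120 136 145 129 103  90]
212 [224 223 224 225 221 196 145 112 103 105 112 124 127 116 100  85]
214 [220 219 221 221 216 190 144 111 105 105 111 130 142 131 105  87]
216 [220 221 220 222 219 193 143 112 106 106 124 157 178 165 123  87]
```

Edge profiles put the pointer at 56.8 and the mark at 56.6 mm; after correcting my clamp yaw by the measured −0.37° slope of the rail, they agree to under 0.1 mm. Now retreating upward and making a last check of everything.

```bash
python3 -m inch '[{"linear":[0,0,0.2],"twist":0,"gripper":0},{"linear":[0,0,0.5],"twist":0,"gripper":0},{"linear":[0,0,0.8],"twist":0,"gripper":0},{"linear":[-0.25,0.25,1],"twist":0,"gripper":0},{"linear":[-0.5,0.5,1],"twist":0,"gripper":0},{"linear":[-0.75,0.75,1],"twist":0,"gripper":0},{"linear":[-1,1,1],"twist":0,"gripper":0}]'
python3 -m inch '[{"linear":[-0.25,0.25,0],"twist":0,"gripper":0},{"linear":[-0.5,0.5,0],"twist":0,"gripper":0},{"linear":[-0.75,0.75,0],"twist":0,"gripper":0},{"linear":[-1,1,0],"twist":0,"gripper":0}]'
python3 -m inch '[{"linear":[-0.25,0.25,0],"twist":0,"gripper":0},{"linear":[-0.5,0.5,0],"twist":0,"gripper":0},{"linear":[-0.75,0.75,0],"twist":0,"gripper":0},{"linear":[-1,1,0],"twist":0,"gripper":0},{"linear":[-1,1,0],"twist":0,"gripper":0},{"linear":[-1,1,0],"twist":0,"gripper":0},{"linear":[-1,1,0],"twist":0,"gripper":0}]'
python3 - <<'E'
from bench import robot
import cv2, numpy as np, pickle
o=robot.get_obs(); print(o["time"],o["tool_pos"],o["wrist_force"],abs(o["qvel"]).max())
for n in ["top","side"]:
    s=robot.snapshot(n); pickle.dump(s,open(f"{n}9.pkl","wb"))
    s0=pickle.load(open(f"{n}0.pkl","rb"))
    c=(slice(150,320),slice(130,380)) if n=="top" else (slice(160,320),slice(120,400))
    cv2.imwrite(f"pics/{n}9.png",np.vstack([cv2.resize(x["image"][c][:,:,::-1],None,fx=1.75*(1 if n=="side" else 1),fy=1.75,interpolation=cv2.INTER_CUBIC) for x in (s0,s)]))
E
```

```text
time: 14.15
tool_pos: [0.4628, 0.2803, 0.24]
ee_rot: [3.141, 0.002, -2.86]
wrist_force: [0.0, 0.6, -0.4]
width: 0.0007
time: 14.48
tool_pos: [0.3624, 0.3806, 0.2393]
ee_rot: [3.141, 0.001, -2.859]
wrist_force: [0.6, 0.5, 0.0]
width: 0.0003
time: 15.07
tool_pos: [0.264, 0.4799, 0.239]
ee_rot: [-3.141, 0.0, -2.858]
wrist_force: [-0.1, 0.5, -0.4]
width: 0.0004
15.0667 [0.26403341 0.47986684 0.2390126 ] [-0.06515688  0.48929373 -0.38345648] 0.02383728071885406
```

View pics/top9.png

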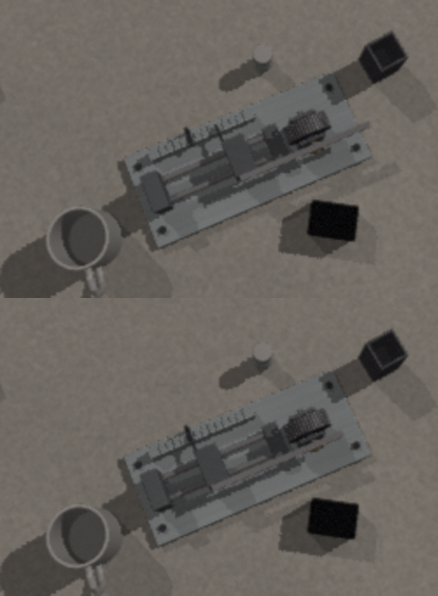

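View pics/side9.png

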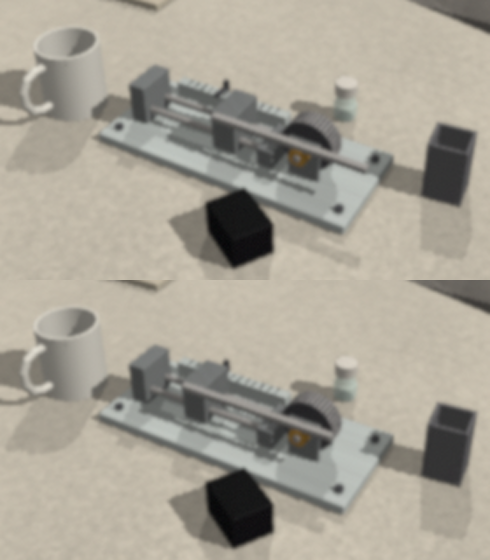

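Before and after views match for the mark, vial, cup, block and mug. Only the jaw and wheel moved, and the pointer stands in line with the mark post (top view, lower half, about (188,435)). Handing in.

```bash
python3 -c "
from bench import robot
print(robot.close_job())"
```

```text
the job is handed in; nothing more can be done
None
```

The clamp is set: the pointer stands in line with the gauge mark, to under 0.1 mm by my last measurement. I rolled the wheel top towards the jaws in four strokes with closed fingertips. The wrist force readings stayed under 18 N. The job was handed in at 15 s.

- **Alignment:** the last wrist-camera ray casts first put the pointer at clamp x 56.8 mm and the mark at 56.6 mm. The 0.1 mm figure comes after correcting my clamp yaw by 0.37°, from the slope of the rail edge.
- **Disagreement:** the earlier oblique wrist views gave the mark at x 53 mm and the start gap as 35 to 36 mm. The first top view gave 38 mm. I trusted the final view from close above.
- **Surroundings:** by eye, the top and side pictures before and after show the mark, vial, cup, block and mug where they were. The arm finished well clear, with no contact force.
- **Slip:** near the end of the second stroke the tip ran off the far side of the wheel's crown. It only lost contact; I shortened the next strokes.

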